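# Swap the bracelet sleeve on a market-stall display stand

### The arm

A 7-joint arm with a two-finger parallel gripper is mounted at the origin on the work surface. World frame = base frame: x ahead of the robot, y to its left, z up, the work surface at z = 0. Lengths are in m, angles in rad, forces in N, time in s.
With the tool pointing down it reaches from about 0.425 to 0.925 m from the base axis. Payload 6.8 kg.
Tool frame: the origin (TCP) lies at the very end of the fingers, on their centre line; the grasp point (between the pads) lies 19 mm behind it; z points along the fingers, y is the line along which they close (so a half turn about z gives the same grasp; the last joint's range is limited). The gripper opens to 85 mm and grips with 20 to 120 N. Pads are 22 mm wide; open, the fingers measure 114 mm over their backs; the gripper's body (76 mm by 85 mm) begins 54 mm behind the grasp point. The pads swing forward as they close: fully open they stand 13 mm farther back than shut.
Start: joints at [1.11, 0.477, 0.022, 1.555, -0.011, 1.109, -0.083], TCP at [0.233, -0.633, 0.231] pointing down, gripper open.
Joint ranges: [-2.96, 2.96], [-0.34, 2.1], [-1.41, 1.46], [0.24, 2.44], [-1.37, 4.51], [0.17, 1.92], [-2.96, 2.96]. Speed limits (rad/s): [2.39, 2.39, 3.14, 3.14, 3.14, 3.14, 3.14].

### API

Orientations are given as a unit quaternion [w, x, y, z].
In Python, from station import readout, viewer, bot gives the robot as it stands. The module is installed in compiled form; this text tells all that it offers.
- The arm moves only by the shell command python3 -m handwheel 'ROWS' [FORCE]. ROWS is JSON, a list of rows, each a list of 3 entries, a list of its own where there are three numbers: the shift along the tool's x, y, z in mm, then the turn, a rotation vector about the tool's x, y, z in degrees, then the gripper command: -1 is fully open, 1 is shut, values between are in proportion. In form: [[[x, y, z], [ax, ay, az], grip], ...]. A call has 1 to 20 rows; each row is the pose to reach, as a shift and turn from the pose commanded when the call began, along the tool's axes at that moment; what a row does not reach only later rows make up. A row lasts 1/12 s, in which the tool goes at most 41.7 mm and 7.16 degrees, less where a joint would pass 70% of its speed; a pose out of reach is approached as far as the arm can. A call with a gripper value outside its range is refused whole. The fingers move at their own pace and stop on an object; FORCE is the grip in N (left out, the last holds). Time passes only in rows, so rows that repeat a pose let the fingers close. It gives the time, the measured TCP pose, the force and the opening at its end, in the units of the state.
- readout.get_obs(): the state, without advancing time (a new reading comes with each control period).
- viewer.read_camera(name): name is "scene" or "top" or "wrist"; returns a dict with "frame" (480x640x3 uint8, red, green, blue), "fx", "fy", "cx", "cy" (pixels), "rvec" (rotation vector, rad) and "tvec" (3), from world to camera coordinates, as OpenCV has them; the wrist camera has in their place "tool_from_camera" (4x4, takes a point from camera to tool coordinates, whose origin is the TCP and whose axes are the flange's). Camera axes: x right, y down, z forward; pixel columns grow to the right and rows downward; lengths in m; the calibration is good to about 2 mm. The wrist camera is an equidistant fisheye: a pixel r from the principal point sees the ray r / f radians off the axis. A picture is of the moment at which its call begins: read the wrist's pose just before it. There is no depth.
- bot.hand_in(): hands the job in, once; it reports no verdict.
Trained networks look in a picture, given as the dict that the camera call returned (one of the last four; its "shot" number tells which), for a name from the list of things; names that differ only in an ending like _2 or _b are one class to them, and where a whole thing is asked for, a point or a joint stands for the part that bears it (a point fixed in the world has none). Each returns a list of dicts, best first, with "score" (0 to 1); they miss things now and then, are a little off and sometimes report something else, mostly with a low value. They report only what shows in the picture. A call takes as long as a camera call. They do not tell look-alikes from the thing itself.
- viewer.search_frame(picture, target): "rect" ([centre column, centre row, width, height] in pixels, round what is visible of it).
- viewer.outline_of(picture, target): "mask" (480x640 bool, what is visible of it) and "rect" ([centre column, centre row, width, height] in pixels, round what is visible of it).
The state is a dict: "t": time; "q": joint angles; "joint_vel": joint speeds; "joint_torque": joint torques, N m; "eef_pos": TCP position; "tool_rot": TCP orientation; "contact_force": force on the tool from outside, world axes, zero at the start; "torque": the same for the moment, N m; "gripper_width": opening from 0.0 (shut) to 1.0 (fully open).
Only numpy, scipy, OpenCV 4.12 (cv2) and the standard library are available. Lean on these libraries where they do the work, as an engineer would, in place of code of your own. Each camera call takes 0.05 s, during which the arm holds its last target. There are 200 camera calls.

### The job

The short sleeve has been left in the channel of the wooden display stand by mistake: put it away in the open tray. Then lay the long sleeve in the channel in front of the square spigot, let go of it there, and slide it along the channel onto the spigot until it is fully home, its outer end flush with the ends of the two side cheeks. Leave the other things on the table where they are.

Things in the scene. Friction and masses are not known exactly. Their poses are not given: they have to be found in the camera images.
- stand: Fixed pale wooden stand, base board 130 x 270 x 12 mm. Origin on the table below the channel's centre line; y along the channel towards the end plate (face at y = +100 mm, 90 mm high), z up. Flat channel bed 30 mm above the table, y = -125 to +100; low flared guides (54 mm apart at the bed, 70 at their tops, tops 43 mm above table) along y = -124 to +10.
- spigot_tip (a point): Centre of the tip of the darker square spigot, 32 x 32 mm with a tapered nose, that sticks out 50 mm from the end plate along the stand's -y, axis 55 mm above the table. Stand axes; the tip is at (0, +49.5, 55) mm in the stand's frame. In front of it (-y) the channel is open above and at its outer end.
- home (a point): Where the long sleeve's centre is when fully home: (0, +55, 55) mm in the stand's frame, stand axes. Here two cheeks (inner faces x = +-29 mm, 8 mm thick, tops 80 mm above table, y = +10 to +100 mm) flank spigot and sleeve: no room for fingers beside it, so it has to be pushed from its outer end, which is then at y = +10 mm.
- long_sleeve: Long sleeve: plain pale wooden square tube, 90 mm long, 50 x 50 mm outside, open at both ends with a 36 mm square bore (walls 7 mm), about 120 g. It lies on the table. Origin at its centre; local x along its length.
- short_sleeve: Short sleeve: plain pale wooden square tube, 60 mm long, 44 x 44 mm outside with a 22 mm square bore (too narrow for the spigot), about 90 g. It starts lying in the outer, open part of the stand's channel. Origin at its centre; local x along its length (along the channel).
- tray: Fixed open wooden tray, 170 x 170 mm, walls 6 mm thick and 35 mm high. Origin at the centre of its underside, on the table; z up, inner floor about 6 mm above the table.
- jar: Bystander: glass jar with wooden lid, 64 mm diameter, 85 mm high. Origin at the centre of its underside.
- card_box: Bystander: plain white closed box 70 x 100 x 50 mm high. Origin at the centre of its underside.
- egg_cup: Bystander: turned wooden egg cup, 56 mm diameter, 65 mm high. Origin at the centre of its underside.
- t_bar: Bystander: wooden T-shaped bracelet holder, base 90 x 90 mm, bar 130 mm long along its local y, top 166 mm high. Origin at the centre of its underside.
There are look-alikes about, which are no part of the job. Leave any pink look-alike of the long_sleeve alone.

How it is judged:
By the outcome, as a careful person would: the job done as asked, in the order asked, and still so for the second after the job is handed in, with the robot touching nothing.
It also fails if it takes over 69 s, if anything falls off the work surface, if the arm or the gripper's body presses on something with over 40 N, if the wrist force passes 120 N, or if a joint passes its speed limit or range.

## Working session

There is one attempt and no reset: what is moved stays moved. The work goes in short steps, Python scripts to look and compute and a shell command to move; the robot and the scene stay as the last step left them, time stands still between calls to the robot, and variables do not carry over. Pictures are saved under pics/ and viewed, on a budget of 10 in all, crops included, one or two more only if the job needs it, and the job is handed in when it is done.

```bash
mkdir -p pics; cat > h.py <<'E'
import numpy as np, cv2
from scipy.spatial.transform import Rotation as R
from station import readout, viewer, bot
def cam(n,save=None):
    p=viewer.read_camera(n)
    if save: cv2.imwrite('pics/'+save,p['frame'][:,:,::-1])
    return p
def ray(p,uv,obs=None):
    "origin and direction in world"
    u,v=uv; x=(u-p['cx'])/p['fx']; y=(v-p['cy'])/p['fy']
    if 'rvec' in p:
        M=R.from_rotvec(np.ravel(p['rvec'])).as_matrix(); t=np.ravel(p['tvec'])
        return -M.T@t, M.T@np.array([x,y,1])
    r=np.hypot(x,y); d=np.array([np.sin(r)*x/max(r,1e-9),np.sin(r)*y/max(r,1e-9),np.cos(r)])
    T=np.array(p['tool_from_camera']); W=Rt(obs)
    return W@T[:3,3]+np.array(obs['eef_pos']), W@T[:3,:3]@d
def Rt(obs):
    q=obs['tool_rot']; return R.from_quat([q[1],q[2],q[3],q[0]]).as_matrix()
def at(p,uv,z,obs=None):
    o,d=ray(p,uv,obs); return o+d*(z-o[2])/d[2]
def proj(p,X):
    return cv2.projectPoints(np.array(X,float).reshape(-1,1,3),np.ravel(p['rvec']),np.ravel(p['tvec']),np.array([[p['fx'],0,p['cx']],[0,p['fy'],p['cy']],[0,0,1]]),None)[0].reshape(-1,2)
def projw(p,X,obs):
    T=np.array(p['tool_from_camera']); X=np.atleast_2d(X)
    t=(X-np.array(obs['eef_pos']))@Rt(obs); c=(t-T[:3,3])@T[:3,:3]
    th=np.arctan2(np.hypot(c[:,0],c[:,1]),c[:,2]); ph=np.arctan2(c[:,1],c[:,0])
    return np.c_[p['cx']+p['fx']*th*np.cos(ph),p['cy']+p['fy']*th*np.sin(ph)]
E
python3 - <<'E'
from h import *
o=readout.get_obs(); print(o['eef_pos'],o['tool_rot'],o['gripper_width'],Rt(o))
p=cam('top','top0.png'); cam('scene','scene0.png')
for n in ['stand','long_sleeve','short_sleeve','tray','jar','card_box','egg_cup','t_bar']:
    for d in viewer.outline_of(p,n)[:3]:
        if d['score']<.2: continue
        r=cv2.minAreaRect(np.argwhere(d['mask'])[:,::-1].astype(np.float32))
        print(n,round(d['score'],2),np.round(d['rect']),np.round(r[0]),np.round(r[1]),round(r[2],1),at(p,r[0],.05).round(3))
E
```

```text
[ 0.23302308 -0.63285607  0.23030828] [-9.01518842e-04  9.84477040e-01  1.75510947e-01 -2.28299881e-04] 1.003897366066214 [[ 9.38391710e-01  3.45572584e-01 -7.65964834e-04]
 [ 3.45573408e-01 -9.38390189e-01  1.69491094e-03]
 [-1.33059131e-04 -1.85518746e-03 -9.99998270e-01]]
stand 0.71 [179. 273. 140.  77.] [178. 272.] [ 65. 143.] 84.6 [0.519 0.252 0.05 ]
long_sleeve 0.87 [307. 222.  38.  50.] [308. 222.] [27. 49.] 24.0 [ 0.618 -0.002  0.05 ]
long_sleeve 0.77 [357. 137.  53.  46.] [357. 137.] [30. 49.] 59.0 [ 0.791 -0.1    0.05 ]
long_sleeve 0.71 [488. 190.  31.  52.] [487. 189.] [31. 50.] 4.4 [ 0.682 -0.357  0.05 ]
short_sleeve 0.43 [308. 222.  39.  51.] [308. 221.] [28. 48.] 22.6 [ 0.619 -0.002  0.05 ]
short_sleeve 0.24 [180. 274. 139.  76.] [178. 273.] [ 65. 143.] 84.9 [0.518 0.252 0.05 ]
short_sleeve 0.21 [418. 151.  29.  35.] [417. 150.] [25. 34.] 29.1 [ 0.762 -0.22   0.05 ]
tray 0.68 [435. 276.  99.  98.] [436. 277.] [90. 89.] 5.9 [ 0.508 -0.249  0.05 ]
jar 0.79 [195. 155.  42.  37.] [193. 154.] [42. 32.] 45.0 [0.758 0.228 0.05 ]
card_box 0.87 [321. 347.  57.  39.] [321. 345.] [54. 38.] 6.2 [ 0.378 -0.026  0.05 ]
egg_cup 0.56 [420. 151.  34.  37.] [418. 150.] [26. 35.] 26.6 [ 0.763 -0.221  0.05 ]
egg_cup 0.33 [207. 265.  37.  26.] [206. 266.] [26. 35.] 90.0 [0.532 0.196 0.05 ]
t_bar 0.56 [179. 273. 149.  82.] [178. 273.] [ 65. 143.] 84.3 [0.519 0.252 0.05 ]
```

View pics/top0.png

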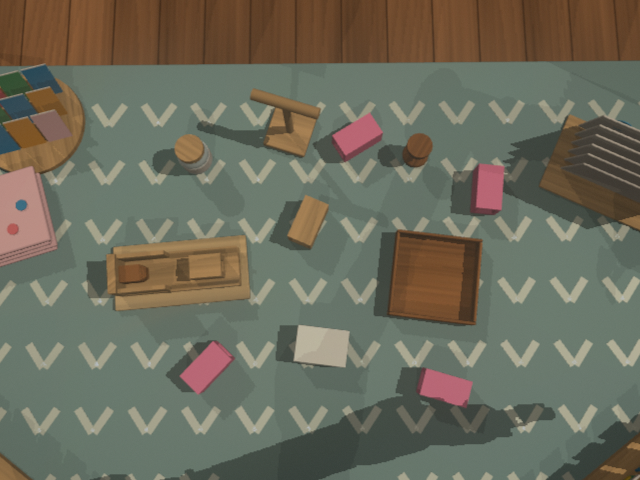

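View pics/scene0.png

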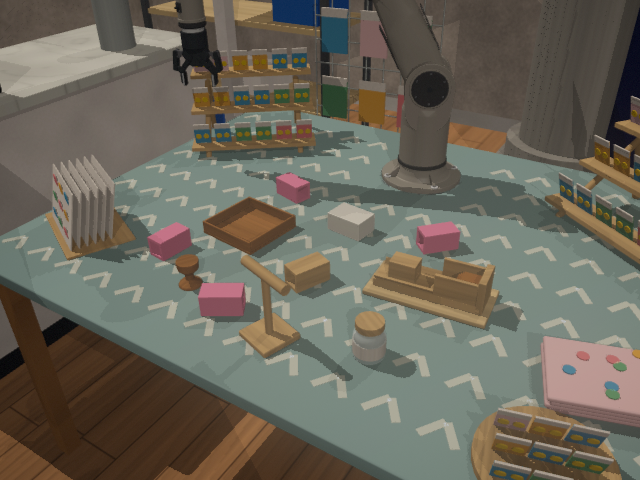

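The top view shows the stand at (178,272) with its end plate on the left. The short sleeve is in the channel at (206,266), the pale long sleeve at (308,222), the tray at (436,277), and the other sleeve-like blocks are pink. Next I'll move above the stand for a close wrist look.

```bash
cat >> h.py <<'E'
def go(X,yaw=None,obs=None):
    "shift/turn in tool axes; yaw = world angle (deg) of tool y axis (mod 180), tool kept down"
    o=obs or readout.get_obs(); W=Rt(o)
    s=W.T@(np.array(X)-np.array(o['eef_pos']))*1000
    if yaw is None: return s.round(1)
    out=[]
    for a in (yaw,yaw+180):
        a=np.radians(a); y=np.array([np.cos(a),np.sin(a),0]); z=np.array([0,0,-1.]); T=np.c_[np.cross(y,z),y,z]
        out.append(np.degrees(R.from_matrix(W.T@T).as_rotvec()).round(1))
    return s.round(1),out
E
python3 - <<'E'
from h import *
print(go([.5,-.3,.33],5)); print(go([.52,.2,.33],5))
E
```

```text
(array([ 365.6, -220.7,  -98.7]), [array([ -0. ,   0. , -74.8]), array([  0. ,   0. , 105.2])])
(array([ 557.1, -683. ,  -98.7]), [array([ -0. ,   0. , -74.8]), array([  0. ,   0. , 105.2])])
```

```bash
python3 -m handwheel '[[[366,-221,-99],[0,0,-30],-1],[[366,-221,-99],[0,0,-30],-1],[[366,-221,-99],[0,0,-30],-1],[[366,-221,-99],[0,0,-30],-1],[[366,-221,-99],[0,0,-30],-1],[[366,-221,-99],[0,0,-30],-1],[[366,-221,-99],[0,0,-30],-1],[[366,-221,-99],[0,0,-30],-1],[[366,-221,-99],[0,0,-30],-1],[[366,-221,-99],[0,0,-30],-1]]'; python3 -c "
from h import *
o=readout.get_obs();print(o['q'],o['t'],o['eef_pos']);print(go([.52,.2,.33],5),go([.56,.14,.36],5))"
```

```text
t: 1.33
eef_pos: [0.4877, -0.3148, 0.3262]
tool_rot: [0.0, 0.906, 0.424, 0.0]
contact_force: [0.3, -0.4, 0.6]
gripper_width: 0.998
[ 0.67200548  0.26032101 -0.25439275  1.65438304  0.06900477  1.2349642
 -0.29156304] 1.3333 [ 0.48767183 -0.31482765  0.32615315]
(array([ 416.2, -304.7,   -4.1]), [array([  0. ,   0. , -44.8]), array([  0. ,  -0. , 135.2])]) (array([ 395.7, -235.6,  -34.1]), [array([  0. ,   0. , -44.8]), array([  0. ,  -0. , 135.2])])
```

```bash
python3 -m handwheel '[[[405,-280,-20],[0,0,-45],-1],[[405,-280,-20],[0,0,-45],-1],[[405,-280,-20],[0,0,-45],-1],[[405,-280,-20],[0,0,-45],-1],[[405,-280,-20],[0,0,-45],-1],[[405,-280,-20],[0,0,-45],-1],[[405,-280,-20],[0,0,-45],-1],[[405,-280,-20],[0,0,-45],-1],[[405,-280,-20],[0,0,-45],-1],[[405,-280,-20],[0,0,-45],-1],[[405,-280,-20],[0,0,-45],-1],[[405,-280,-20],[0,0,-45],-1],[[405,-280,-20],[0,0,-45],-1],[[405,-280,-20],[0,0,-45],-1],[[405,-280,-20],[0,0,-45],-1],[[405,-280,-20],[0,0,-45],-1]]'; python3 - <<'E'
from h import *
o=readout.get_obs(); p=cam('wrist','w1.png'); print(o['t'],o['q'],p['fx'],p['cx'],p['cy'],p['tool_from_camera'])
for n in ['stand','long_sleeve','short_sleeve','spigot_tip']:
    for d in viewer.outline_of(p,n)[:2]:
        if d['score']<.2: continue
        r=cv2.minAreaRect(np.argwhere(d['mask'])[:,::-1].astype(np.float32))
        print(n,round(d['score'],2),np.round(r[0]),np.round(r[1]),round(r[2],1),at(p,r[0],.05,o).round(3))
E
```

```text
t: 2.67
eef_pos: [0.5312, 0.172, 0.3451]
tool_rot: [0.0, 0.675, 0.738, -0.0]
contact_force: [-0.7, 0.0, -0.1]
gripper_width: 0.999
2.6667 [ 0.11314992  0.25911273 -0.6551073   1.65432923  0.16438483  1.28446023
 -0.48425824] 371.64829954431775 318.5981986640165 238.8491345302512 [[ 1.30393613e-03 -9.58985054e-01 -2.83453641e-01  7.29938357e-02]
 [ 9.99999097e-01  1.34299261e-03  5.65352153e-05  1.82341415e-04]
 [ 3.26459717e-04 -2.83453458e-01  9.58985939e-01 -1.41834144e-01]
 [ 0.00000000e+00  0.00000000e+00  0.00000000e+00  1.00000000e+00]]
stand 0.69 [319. 118.] [213. 102.] 90.0 [0.524 0.26  0.05 ]
long_sleeve 0.89 [372. 319.] [73. 46.] 26.6 [0.618 0.011 0.05 ]
long_sleeve 0.64 [171. 163.] [74. 49.] 46.6 [0.346 0.197 0.05 ]
short_sleeve 0.94 [319. 176.] [39. 54.] 0.0 [0.53  0.193 0.05 ]
spigot_tip 0.92 [319. 120.] [213. 102.] 90.0 [0.524 0.259 0.05 ]
```

View pics/w1.png

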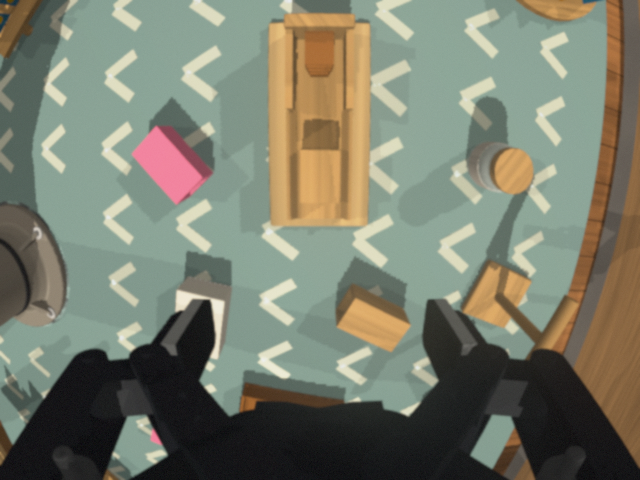

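The wrist view shows the stand upright in the picture, with board end corners at about (271,227) and (370,227). The spigot is at (320,50), the short sleeve's top spans (302–339,150–200), and the long sleeve is at (372,319). I'll fit the stand pose and both sleeve tops, then check them with one overlay.

```bash
cat > fit.py <<'E'
from h import *
def rectpts(c,a,L,Wd,z):
    c=np.array(c); u=np.array([np.cos(a),np.sin(a)]); v=np.array([-u[1],u[0]])
    return np.array([[*(c+u*i*L/2+v*j*Wd/2),z] for i,j in((1,1),(1,-1),(-1,-1),(-1,1))])
def S(o,a,P):  # stand frame -> world ; a= angle of stand y
    P=np.atleast_2d(P); y=np.array([np.cos(a),np.sin(a)]); x=np.array([y[1],-y[0]])
    return np.c_[np.array(o)+P[:,:1]*x+P[:,1:2]*y, P[:,2]]
E
python3 - <<'E'
from fit import *
o=readout.get_obs(); p=cam('wrist')
ms=viewer.outline_of(p,'stand')[0]['mask']
# board edges: end row & side columns
rows=range(215,222); 
l=np.mean([np.where(ms[r])[0].min() for r in rows]); r_=np.mean([np.where(ms[r])[0].max() for r in rows])+1
b=np.mean([np.where(ms[:,c])[0].max() for c in range(285,355)])+1
A=at(p,(l,218),.012,o);B=at(p,(r_,218),.012,o);print('edges',l,r_,b,A,B,np.linalg.norm(A-B))
rows=range(100,107)
l2=np.mean([np.where(ms[r])[0].min() for r in rows]); r2=np.mean([np.where(ms[r])[0].max() for r in rows])+1
C=at(p,(l2,103),.012,o);D=at(p,(r2,103),.012,o);print('mid',C,D,np.linalg.norm(C-D))
m1=(A+B)/2;m2=(C+D)/2;a=np.arctan2(*(m2-m1)[[1,0]]);print('stand yaw deg',np.degrees(a))
E_=at(p,((l+r_)/2,b),.012,o);so=E_[:2]+.135*np.array([np.cos(a),np.sin(a)]);print('stand origin',so,'end',E_)
# sleeves: fit box silhouettes by IoU
from scipy.optimize import minimize
def sil(c,ang,L,W,z0,z1):
    P=np.vstack([rectpts(c,ang,L,W,z0),rectpts(c,ang,L,W,z1)])
    h=cv2.convexHull((projw(p,P,o)*16).astype(np.int32)); m=np.zeros((480,640),np.uint8); cv2.fillConvexPoly(m,h,1,shift=4); return m>0
draw=[]
for n,L,W,z0,z1,c0,a0 in [('long_sleeve',.09,.05,0,.05,(.618,.003),np.radians(-22)),('short_sleeve',.06,.044,.03,.074,(.533,.19),np.radians(95))]:
    d=viewer.outline_of(p,n)[0]; m=d['mask']
    f=lambda v:1-(sil(v[:2],v[2],L,W,z0,z1)&m).sum()/(sil(v[:2],v[2],L,W,z0,z1)|m).sum()
    s=minimize(f,[*c0,a0],method='Nelder-Mead',options=dict(initial_simplex=[[*c0,a0],[c0[0]+.02,c0[1],a0],[c0[0],c0[1]+.02,a0],[*c0,a0+.2]]))
    print(n,s.x[:2],np.degrees(s.x[2]),'iou',1-s.fun); draw.append(rectpts(s.x[:2],s.x[2],L,W,z1))
img=p['frame'][:,:,::-1].copy(); img=cv2.resize(img,None,fx=2,fy=2,interpolation=cv2.INTER_CUBIC)
mm=lambda x,y,z:S(so,a,[[x/1000,y/1000,z/1000]])[0]
draw+= [np.array([mm(65,-135,12),mm(-65,-135,12),mm(-65,135,12),mm(65,135,12)]),np.array([mm(29,10,80),mm(37,10,80),mm(37,100,80),mm(29,100,80)]),np.array([mm(-29,10,80),mm(-37,10,80),mm(-37,100,80),mm(-29,100,80)]),np.array([mm(35,-124,43),mm(-35,-124,43),mm(-35,10,43),mm(35,10,43)]),np.array([mm(16,70,71),mm(-16,70,71),mm(-16,100,71),mm(16,100,71)])]
for q in draw: cv2.polylines(img,[np.int32(projw(p,q,o)*2+.5)],True,(0,0,255),1)
cv2.imwrite('pics/ov1.png',img[0:500+210,440:900][:600]); cv2.imwrite('pics/ov1.png',np.hstack([img[0:480,500:780],img[500:980,640:860][:480][:, :] if img.shape[0]>=980 else cv2.copyMakeBorder(img[540:760,640:860],0,260,0,0,cv2.BORDER_CONSTANT)]))
E
```

```text
edges 270.0 368.0 226.72857142857143 [0.47081179 0.12837592 0.012     ] [0.59968627 0.14008932 0.012     ] 0.12940569333605806
mid [0.45776231 0.27781999 0.012     ] [0.5870047  0.28963759 0.012     ] 0.12978154541518636
stand yaw deg 94.91871193621844
stand origin [0.5247559  0.25677184] end [0.53633111 0.122269   0.012     ]
long_sleeve [0.618 0.003] -22.0 iou 0.0
short_sleeve [0.530095   0.19481941] 94.4204348974073 iou 0.9677996422182469
```

View pics/ov1.png

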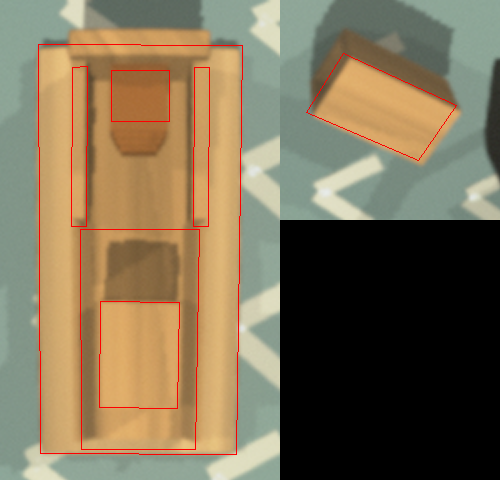

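```bash
python3 -c "
from h import *
print(go([.530,.195,.048],4.9), go([.530,.195,.12],4.9),readout.get_obs()['t'])"
```

```text
(array([ 21.3,   1. , 297.3]), [array([0. , 0. , 0.3]), array([  -0. ,    0. , -179.7])]) (array([ 21.3,   1. , 225.3]), [array([0. , 0. , 0.3]), array([  -0. ,    0. , -179.7])]) 3.1167
```

```bash
python3 -m handwheel '[[[21,1,225],[0,0,0],-1],[[21,1,225],[0,0,0],-1],[[21,1,225],[0,0,0],-1],[[21,1,225],[0,0,0],-1],[[21,1,225],[0,0,0],-1],[[21,1,225],[0,0,0],-1],[[21,1,297],[0,0,0],-1],[[21,1,297],[0,0,0],-1],[[21,1,297],[0,0,0],-1],[[21,1,297],[0,0,0],-1],[[21,1,297],[0,0,0],1],[[21,1,297],[0,0,0],1],[[21,1,297],[0,0,0],1],[[21,1,297],[0,0,0],1],[[21,1,297],[0,0,0],1],[[21,1,297],[0,0,0],1],[[21,1,297],[0,0,0],1],[[21,1,297],[0,0,0],1]]' 40
```

```text
t: 4.62
eef_pos: [0.5313, 0.1954, 0.0503]
tool_rot: [0.001, 0.674, 0.738, 0.001]
contact_force: [-0.5, -0.7, 8.7]
gripper_width: 0.504
```

```bash
python3 -c "
from h import *
p=cam('top'); X=at(p,(435.5,277),.035); print(X)
o=readout.get_obs();X[2]=.15; print(o['eef_pos'],go(X),o['gripper_width'],o['contact_force'])"
```

```text
[ 0.5087433  -0.25095308  0.035     ]
[0.53127559 0.19533913 0.05031265] [-442.4  -62.5 -100.1] 0.5091130462652304 [-0.05838712 -0.72342094  8.47993994]
```

```bash
python3 -m handwheel '[[[0,0,-40],[0,0,0],1],[[0,0,-80],[0,0,0],1],[[0,0,-110],[0,0,0],1],[[-442,-62,-110],[0,0,0],1],[[-442,-62,-110],[0,0,0],1],[[-442,-62,-110],[0,0,0],1],[[-442,-62,-110],[0,0,0],1],[[-442,-62,-110],[0,0,0],1],[[-442,-62,-110],[0,0,0],1],[[-442,-62,-110],[0,0,0],1],[[-442,-62,-110],[0,0,0],1],[[-442,-62,-110],[0,0,0],1],[[-442,-62,-110],[0,0,0],1],[[-442,-62,-110],[0,0,0],1],[[-442,-62,-110],[0,0,0],1],[[-442,-62,-110],[0,0,0],1],[[-442,-62,-110],[0,0,0],1],[[-442,-62,-110],[0,0,0],1]]'; python3 -c "
from h import *
o=readout.get_obs();print(o['q']); print(go([.5087,-.251,.15]),go([.5087,-.251,.03]))
p=cam('wrist','w2.png')
for n in ['tray','short_sleeve']: 
  for d in viewer.search_frame(p,n)[:2]: print(n,d['score'],d['rect'],at(p,d['rect'][:2],.035,o))"
```

```text
t: 6.17
eef_pos: [0.5087, -0.249, 0.1586]
tool_rot: [-0.0, 0.673, 0.739, 0.0]
contact_force: [0.0, 0.4, -0.7]
gripper_width: 0.505
[ 0.74158628  0.42801755 -0.50278329  1.86212538  0.25427292  0.91479904
  0.21411762]
[-2.  -0.2  8.6] [ -2.1  -0.3 128.6]
short_sleeve 0.97 [319.6, 312.0, 133.1, 169.6] [ 0.51608042 -0.31510016  0.035     ]
```

View pics/w2.png

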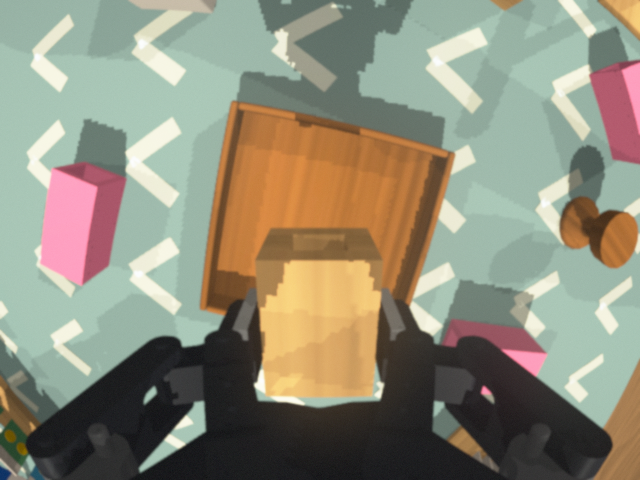

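The short sleeve is held squarely between the fingers. The tray's rim corners are at (235,102), (453,153) and (203,308).

```bash
python3 -c "
from h import *
o=readout.get_obs();p=cam('wrist')
c=[at(p,u,.035,o) for u in((235,102),(453,153),(203,308))];print(c,(c[1]+c[2])/2,np.linalg.norm(c[0]-c[1]),np.linalg.norm(c[0]-c[2]))
d=c[1]-c[0];print(np.degrees(np.arctan2(d[1],d[0])));m=(c[1]+c[2])/2;m[2]=.028;print(go(m))"
```

```text
[array([ 0.44056252, -0.15926795,  0.035     ]), array([ 0.60214166, -0.17939433,  0.035     ]), array([ 0.41994766, -0.32311354,  0.035     ])] [ 0.51104466 -0.25125394  0.035     ] 0.16282778965873856 0.16513737054808722
-7.100222484602345
[ -1.8   2.2 130.5]
```

```bash
python3 -m handwheel '[[[-2,2,42],[0,0,0],1],[[-2,2,84],[0,0,0],1],[[-2,2,115],[0,0,0],1],[[-2,2,125],[0,0,0],1],[[-2,2,131],[0,0,0],1],[[-2,2,131],[0,0,0],1],[[-2,2,131],[0,0,0],0.2],[[-2,2,131],[0,0,0],-0.3],[[-2,2,131],[0,0,0],-0.3],[[-2,2,131],[0,0,0],-0.3],[[-2,2,131],[0,0,0],-0.3],[[-2,2,115],[0,0,0],-0.3],[[-2,2,80],[0,0,0],-0.3],[[-2,2,40],[0,0,0],-1],[[-2,2,0],[0,0,0],-1],[[-2,2,0],[0,0,0],-1],[[-2,2,0],[0,0,0],-1]]'; python3 -c "
from h import *
o=readout.get_obs()
print(go([.62,.001,.16],67.5),go([.62,.001,.030]))
p=cam('top')
for d in viewer.search_frame(p,'short_sleeve')[:3]: print(d['score'],d['rect'],at(p,d['rect'][:2],.03))"
```

```text
t: 7.78
eef_pos: [0.5124, -0.2534, 0.1613]
tool_rot: [0.003, 0.674, 0.738, 0.001]
contact_force: [0.0, 0.1, 0.2]
gripper_width: 0.998
(array([243.6, 130.2,   1.1]), [array([  0.2,   0.3, -62.3]), array([  0.4,  -0.2, 117.7])]) [244.1 129.5 131.1]
0.75 [434.3, 276.4, 30.4, 25.7] [ 0.51041961 -0.24955687  0.03      ]
```

```bash
python3 -m handwheel '[[[244,130,-40],[0,0,-62.5],-1],[[244,130,-40],[0,0,-62.5],-1],[[244,130,-40],[0,0,-62.5],-1],[[244,130,-40],[0,0,-62.5],-1],[[244,130,-40],[0,0,-62.5],-1],[[244,130,-40],[0,0,-62.5],-1],[[244,130,-40],[0,0,-62.5],-1],[[244,130,-40],[0,0,-62.5],-1],[[244,130,-40],[0,0,-62.5],-1],[[244,130,-40],[0,0,-62.5],-1],[[244,130,-40],[0,0,-62.5],-1]]'; python3 - <<'E'
from fit import *
from scipy.optimize import minimize
o=readout.get_obs(); p=cam('wrist'); print(o['q'],o['eef_pos'])
ds=viewer.outline_of(p,'long_sleeve'); 
for d in ds[:3]: print(d['score'],d['rect'],at(p,d['rect'][:2],.03,o))
d=min([d for d in ds if d['score']>.3],key=lambda d:np.hypot(*(at(p,d['rect'][:2],.03,o)-[.62,0,.03])[:2])); m=d['mask']
def sil(v):
    P=np.vstack([rectpts(v[:2],v[2],.09,.05,0),rectpts(v[:2],v[2],.09,.05,.05)])
    h=cv2.convexHull((projw(p,P,o)*16).astype(np.int32)); k=np.zeros((480,640),np.uint8); cv2.fillConvexPoly(k,h,1,shift=4); return k>0
f=lambda v:1-(sil(v)&m).sum()/(sil(v)|m).sum()
x0=np.array([.62,.001,np.radians(-22)])
s=minimize(f,x0,method='Nelder-Mead',options=dict(initial_simplex=[x0,x0+[.015,0,0],x0+[0,.015,0],x0+[0,0,.15]]))
print(s.x[:2],np.degrees(s.x[2]),1-s.fun); print(go([*s.x[:2],.029],np.degrees(s.x[2])+90))
img=p['frame'][:,:,::-1].copy(); cv2.polylines(img,[np.int32(projw(p,rectpts(s.x[:2],s.x[2],.09,.05,.05),o)+.5)],True,(0,0,255),1); cv2.imwrite('pics/w3.png',img)
E
```

```text
t: 8.8
eef_pos: [0.6169, 0.0018, 0.1965]
tool_rot: [-0.002, 0.195, 0.981, -0.0]
contact_force: [-0.5, 0.7, 0.6]
gripper_width: 1.0
[ 0.47017761  0.53708941 -0.79301456  1.69247005  0.42133529  1.09466967
  0.7279433 ] [0.61692995 0.00178605 0.19646798]
0.75 [296.9, 379.9, 77.5, 54.8] [ 0.76545725 -0.08270899  0.03      ]
0.67 [318.6, 226.4, 60.8, 113.2] [ 6.23745358e-01 -1.77396083e-04  3.00000000e-02]
0.66 [60.5, 361.4, 51.4, 46.5] [ 0.65863123 -0.36056233  0.03      ]
[ 6.21611385e-01 -2.95988894e-04] -23.59754506056329 0.9728322072072072
(array([ -5. ,   0.2, 168.2]), [array([-0. , -0.1,  1.1]), array([ 1.000e-01, -1.000e-01, -1.789e+02])])
```

View pics/w3.png

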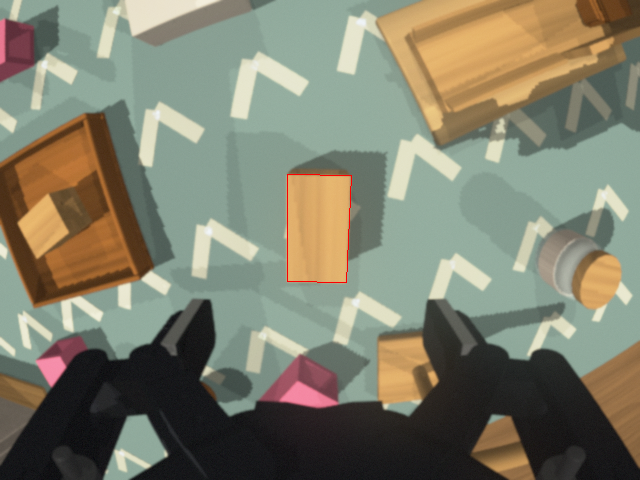

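The fit matches the sleeve top well, and the short sleeve is visible lying in the tray at (65,220). Now I'll grasp the long sleeve.

```bash
python3 -m handwheel '[[[-5,0,42],[0,0,1],-1],[[-5,0,84],[0,0,1],-1],[[-5,0,125],[0,0,1],-1],[[-5,0,160],[0,0,1],-1],[[-5,0,174],[0,0,1],-1],[[-5,0,174],[0,0,1],-1],[[-5,0,174],[0,0,1],1],[[-5,0,174],[0,0,1],1],[[-5,0,174],[0,0,1],1],[[-5,0,174],[0,0,1],1],[[-5,0,174],[0,0,1],1],[[-5,0,174],[0,0,1],1],[[-5,0,174],[0,0,1],1],[[-5,0,100],[0,0,1],1],[[-5,0,60],[0,0,1],1],[[-5,0,20],[0,0,1],1],[[-5,0,20],[0,0,1],1]]' 40;  python3 - <<'E'
from fit import *
o=readout.get_obs(); a=np.radians(94.9)
for y,z in((-48,.15),(-48,.054)): print(go(S([.5248,.2568],a,[[0,y/1000,z]])[0],4.9), S([.5248,.2568],a,[[0,y/1000,z]])[0])
E
```

```text
t: 10.32
eef_pos: [0.6237, 0.0009, 0.1834]
tool_rot: [0.002, 0.202, 0.979, 0.001]
contact_force: [1.5, 0.5, -1.9]
gripper_width: 0.578
(array([169.5, 153.6,  33. ]), [array([ 0.3,  0.2, 61.8]), array([  -0.2,    0.3, -118.2])]) [0.52890001 0.20897543 0.15      ]
(array([170. , 153.4, 129. ]), [array([ 0.3,  0.2, 61.8]), array([  -0.2,    0.3, -118.2])]) [0.52890001 0.20897543 0.054     ]
```

```bash
python3 -m handwheel '[[[169,153,20],[0,0,62],1],[[169,153,20],[0,0,62],1],[[169,153,20],[0,0,62],1],[[169,153,20],[0,0,62],1],[[169,153,20],[0,0,62],1],[[169,153,20],[0,0,62],1],[[169,153,20],[0,0,62],1],[[169,153,20],[0,0,62],1],[[169,153,20],[0,0,62],1],[[169,153,20],[0,0,62],1],[[169,153,20],[0,0,62],1],[[169,153,20],[0,0,62],1]]';  python3 - <<'E'
from fit import *
o=readout.get_obs(); p=cam('wrist'); a=np.radians(94.9); so=[.5248,.2568]
P=S(so,a,[[0,-.048,.054]])[0]; print(go(P,4.9),o['eef_pos'],o['gripper_width'])
img=p['frame'][:,:,::-1].copy()
for q in ([[65,-135,12],[-65,-135,12],[-65,135,12],[65,135,12]],[[29,10,80],[37,10,80],[37,100,80],[29,100,80]],[[-29,10,80],[-37,10,80],[-37,100,80],[-29,100,80]],[[16,70,71],[-16,70,71],[-16,100,71],[16,100,71]]):
    cv2.polylines(img,[np.int32(projw(p,S(so,a,np.array(q)/1000.),o)+.5)],True,(0,0,255),1)
cv2.imwrite('pics/w4.png',img)
E
```

```text
t: 11.32
eef_pos: [0.5278, 0.2076, 0.1589]
tool_rot: [0.0, 0.676, 0.736, 0.0]
contact_force: [-0.6, -0.7, -1.4]
gripper_width: 0.575
(array([  1.4,   1.2, 104.7]), [array([ 0. , -0. , -0.1]), array([ -0. ,  -0. , 179.9])]) [0.52783083 0.20755458 0.15885984] 0.5754380270026233
```

View pics/w4.png

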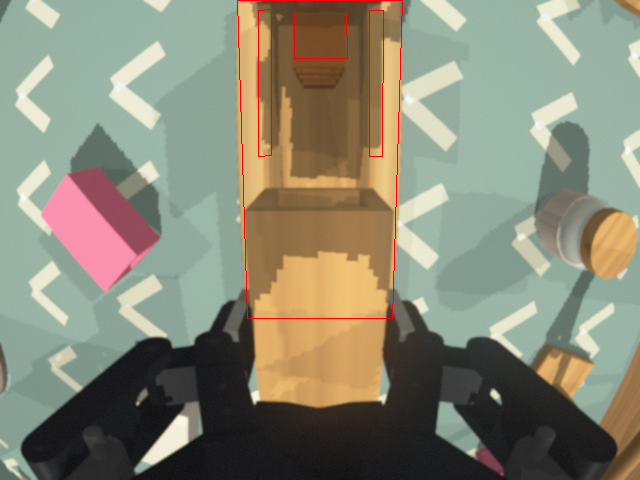

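The stand overlay agrees, and the held sleeve is centred on the channel with its front edge at row ~195, clear of the cheeks. Now I'll lower it, release it, and lift off.

```bash
python3 -m handwheel '[[[1,1,40],[0,0,0],1],[[1,1,75],[0,0,0],1],[[1,1,95],[0,0,0],1],[[1,1,105],[0,0,0],1],[[1,1,105],[0,0,0],1],[[1,1,105],[0,0,0],1],[[1,1,105],[0,0,0],0],[[1,1,105],[0,0,0],-0.5],[[1,1,105],[0,0,0],-0.5],[[1,1,105],[0,0,0],-0.5],[[1,1,105],[0,0,0],-0.5],[[1,1,80],[0,0,0],-0.5],[[1,1,45],[0,0,0],-0.5],[[-90,1,30],[0,0,0],0.4],[[-90,1,30],[0,0,0],0.4],[[-90,1,30],[0,0,0],0.4],[[-90,1,30],[0,0,0],0.4],[[-90,1,30],[0,0,0],0.4]]';  python3 - <<'E'
from fit import *
o=readout.get_obs(); p=cam('wrist','w5.png'); a=np.radians(94.9); so=np.array([.5248,.2568])
print(o['gripper_width'],o['eef_pos'])
T=S(so,a,[[0,-.125,.050]])[0]; print(go(T,4.9))
for d in viewer.search_frame(p,'long_sleeve')[:2]: print(d['score'],d['rect'])
for y in(-100,-96,-92,-6,-2,2): print(y,projw(p,S(so,a,[[-.025,y/1000,.08],[.025,y/1000,.08]]),o).round().tolist())
E
```

```text
t: 12.87
eef_pos: [0.5363, 0.1172, 0.1285]
tool_rot: [0.0, 0.678, 0.735, 0.0]
contact_force: [-0.6, 0.3, -0.1]
gripper_width: 0.304
0.30357209375089533 [0.536311   0.11719571 0.12845743]
(array([13.6,  0.6, 78.4]), [array([ 0. , -0. , -0.2]), array([-1.000e-01, -0.000e+00,  1.798e+02])])
0.69 [319.5, 94.0, 98.7, 171.9]
0.61 [72.1, 125.5, 126.2, 130.4]
-100 [[271.0, 196.0], [367.0, 196.0]]
-96 [[271.0, 189.0], [367.0, 188.0]]
-92 [[270.0, 181.0], [367.0, 181.0]]
-6 [[269.0, 18.0], [367.0, 18.0]]
-2 [[269.0, 11.0], [367.0, 11.0]]
2 [[269.0, 4.0], [367.0, 4.0]]
```

View pics/w5.png

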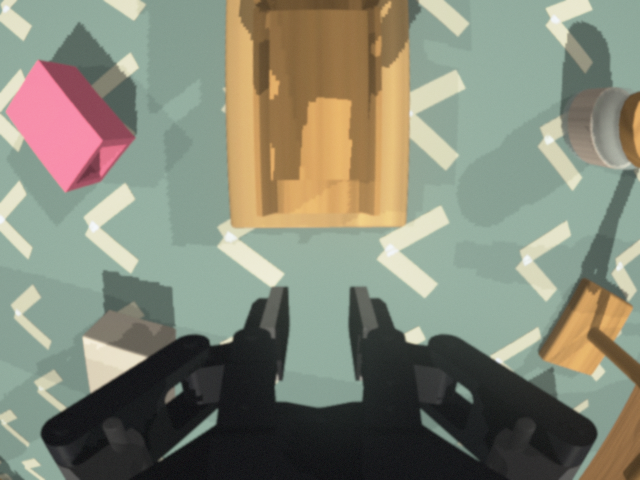

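The sleeve lies free in the channel, with its top over rows 10–180 and columns 270–370, which matches y ≈ −92…−2. The fingers are 26 mm apart and clear of it. Now I'll lower behind it and push.

```bash
python3 -m handwheel '[[[0,1,40],[0,0,0],0.4],[[0,1,78],[0,0,0],0.4],[[0,1,78],[0,0,0],0.4],[[12,1,78],[0,0,0],0.4],[[22,1,78],[0,0,0],0.4],[[30,1,78],[0,0,0],0.4],[[38,1,78],[0,0,0],0.4],[[46,1,78],[0,0,0],0.4],[[54,1,78],[0,0,0],0.4],[[60,1,78],[0,0,0],0.4],[[66,1,78],[0,0,0],0.4],[[72,1,78],[0,0,0],0.4],[[78,1,78],[0,0,0],0.4],[[84,1,78],[0,0,0],0.4],[[90,1,78],[0,0,0],0.4]]' 60; python3 -m handwheel '[[[5,0,0],[0,0,0],0.4],[[10,0,0],[0,0,0],0.4],[[15,0,0],[0,0,0],0.4],[[20,0,0],[0,0,0],0.4],[[25,0,0],[0,0,0],0.4],[[30,0,0],[0,0,0],0.4],[[30,0,0],[0,0,0],0.4]]'; python3 - <<'E'
from fit import *
o=readout.get_obs(); a=np.radians(94.9); so=np.array([.5248,.2568])
d=np.array(o['eef_pos'][:2])-so; print('stand y',d@[np.cos(a),np.sin(a)],'x',d@[np.sin(a),-np.cos(a)]); p=cam('wrist','w6.png')
E
```

```text
t: 14.22
eef_pos: [0.5296, 0.2081, 0.0502]
tool_rot: [-0.0, 0.678, 0.736, -0.0]
contact_force: [-0.4, -0.6, 0.3]
gripper_width: 0.301
t: 14.8
eef_pos: [0.527, 0.2394, 0.0504]
tool_rot: [-0.0, 0.677, 0.736, 0.001]
contact_force: [-0.4, 0.4, -0.1]
gripper_width: 0.302
stand y -0.017537544483328192 x 0.000664441706512315
```

View pics/w6.png

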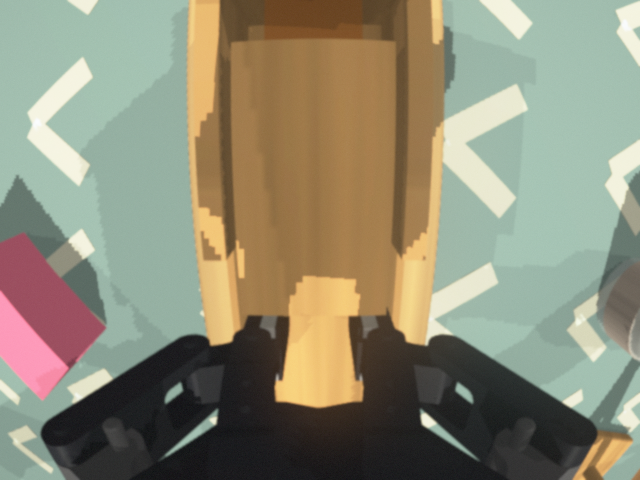

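The sleeve is between the cheeks, its front end (row 40) has swallowed the spigot tip, and both fingers bear on its outer end at row ~315. About 16 mm is left.

```bash
python3 -m handwheel '[[[4,0,0],[0,0,0],0.4],[[8,0,0],[0,0,0],0.4],[[11,0,0],[0,0,0],0.4],[[13,0,0],[0,0,0],0.4],[[13,0,0],[0,0,0],0.4]]'; python3 -m handwheel '[[[1,0,0],[0,0,0],0.4],[[2,0,0],[0,0,0],0.4],[[2,0,0],[0,0,0],0.4]]';python3 -m handwheel '[[[1,0,0],[0,0,0],0.4],[[2,0,0],[0,0,0],0.4],[[2,0,0],[0,0,0],0.4]]'
```

```text
t: 15.27
eef_pos: [0.5261, 0.2513, 0.0504]
tool_rot: [-0.0, 0.677, 0.736, 0.0]
contact_force: [-0.3, 0.3, 0.0]
gripper_width: 0.302
t: 15.52
eef_pos: [0.5261, 0.2525, 0.0503]
tool_rot: [0.0, 0.677, 0.736, -0.0]
contact_force: [-0.2, -0.5, -1.8]
gripper_width: 0.304
t: 15.77
eef_pos: [0.5258, 0.2548, 0.0503]
tool_rot: [-0.0, 0.677, 0.736, 0.0]
contact_force: [-0.1, -0.8, 0.5]
gripper_width: 0.3
```

```bash
python3 -m handwheel '[[[1,0,0],[0,0,0],0.4],[[2,0,0],[0,0,0],0.4],[[2,0,0],[0,0,0],0.4]]'; python3 -m handwheel '[[[1,0,0],[0,0,0],0.4],[[1,0,0],[0,0,0],0.4]]';python3 - <<'E'
from fit import *
o=readout.get_obs(); a=np.radians(94.9); so=np.array([.5248,.2568])
d=np.array(o['eef_pos'][:2])-so; print('stand y',d@[np.cos(a),np.sin(a)],'x',d@[np.sin(a),-np.cos(a)])
E
```

```text
t: 16.02
eef_pos: [0.5256, 0.2569, 0.0503]
tool_rot: [-0.0, 0.677, 0.736, 0.0]
contact_force: [0.6, -0.7, 0.4]
gripper_width: 0.298
t: 16.18
eef_pos: [0.5256, 0.2578, 0.0503]
tool_rot: [-0.0, 0.677, 0.736, 0.0]
contact_force: [-0.3, -0.6, -0.1]
gripper_width: 0.302
stand y 0.0009551994257925762 x 0.000845976304705171
```

```bash
python3 -m handwheel '[[[1,0,0],[0,0,0],0.4],[[2,0,0],[0,0,0],0.4],[[2,0,0],[0,0,0],0.4]]'; python3 -m handwheel '[[[1,0,0],[0,0,0],0.4],[[1,0,0],[0,0,0],0.4]]';python3 - <<'E'
from fit import *
o=readout.get_obs(); p=cam('wrist'); s=p['frame'][:,:,::-1]
cv2.imwrite('pics/w7.png',cv2.resize(s[200:400,160:480],(800,500),interpolation=cv2.INTER_CUBIC))
E
```

```text
t: 16.43
eef_pos: [0.5255, 0.2596, 0.0503]
tool_rot: [0.0, 0.677, 0.736, -0.0]
contact_force: [0.6, -0.9, -0.3]
gripper_width: 0.295
t: 16.6
eef_pos: [0.5255, 0.2596, 0.0503]
tool_rot: [0.0, 0.678, 0.735, -0.001]
contact_force: [-0.3, -4.2, 2.2]
gripper_width: 0.296
```

View pics/w7.png

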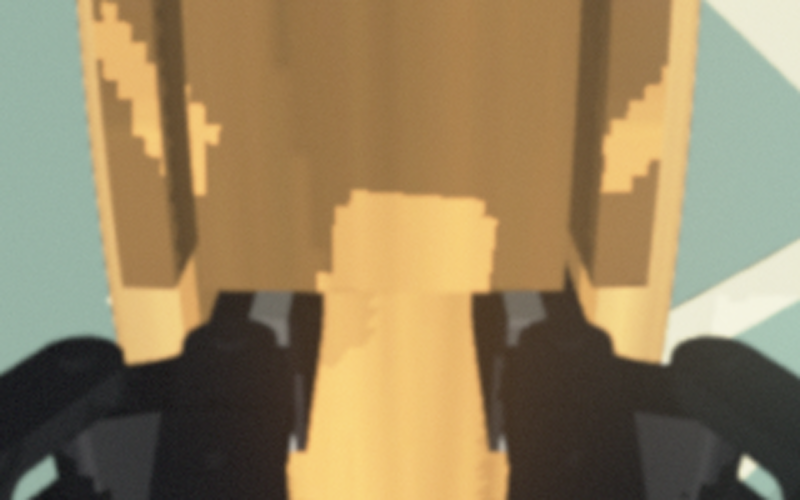

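Force along the push has started to rise (−4.2 N). The sleeve's outer edge (row ~291) is level with the cheek ends (row ~287) to within about a millimetre. I'll press slightly more to confirm the stop.

```bash
python3 -m handwheel '[[[0.5,0,0],[0,0,0],0.4],[[1,0,0],[0,0,0],0.4],[[1,0,0],[0,0,0],0.4]]'; python3 -m handwheel '[[[1,0,0],[0,0,0],0.4],[[1,0,0],[0,0,0],0.4]]'
```

```text
t: 16.9
eef_pos: [0.5256, 0.2596, 0.0502]
tool_rot: [0.001, 0.678, 0.735, -0.001]
contact_force: [0.5, -7.1, 4.4]
gripper_width: 0.299
t: 17.07
eef_pos: [0.5256, 0.2596, 0.0502]
tool_rot: [0.001, 0.678, 0.735, -0.002]
contact_force: [0.1, -8.7, 5.0]
gripper_width: 0.299
```

```bash
python3 -m handwheel '[[[2,0,0],[0,0,0],0.4],[[4,0,0],[0,0,0],0.4],[[4,0,0],[0,0,0],0.4]]'; python3 -m handwheel '[[[-10,0,0],[0,0,0],0.4],[[-40,0,0],[0,0,0],0.4],[[-80,0,0],[0,0,0],0.4],[[-110,0,-40],[0,0,0],0.4],[[-110,0,-80],[0,0,0],0.4],[[-110,0,-120],[0,0,0],0.4],[[-60,0,-160],[0,0,0],-1],[[-40,0,-200],[0,0,0],-1],[[-40,0,-240],[0,0,0],-1],[[-40,0,-260],[0,0,0],-1],[[-40,0,-260],[0,0,0],-1],[[-40,0,-260],[0,0,0],-1],[[-40,0,-260],[0,0,0],-1]]'; python3 - <<'E'
from fit import *
o=readout.get_obs(); p=cam('wrist'); print(o['eef_pos'])
a=np.radians(94.9); so=[.5248,.2568]; img=cv2.resize(p['frame'][:,:,::-1],None,fx=3,fy=3,interpolation=cv2.INTER_CUBIC)
u=projw(p,S(so,a,[[0,.0,.08]]),o)[0]; print(u)
x,y=(u*3).astype(int); y0=max(0,y-330);x0=max(0,x-300)
cv2.imwrite('pics/w8.png',img[y0:y0+500,x0:x0+600])
E
```

```text
t: 17.32
eef_pos: [0.5257, 0.2596, 0.0501]
tool_rot: [0.003, 0.679, 0.734, -0.004]
contact_force: [-1.0, -18.4, 11.8]
gripper_width: 0.295
t: 18.4
eef_pos: [0.5278, 0.227, 0.3098]
tool_rot: [-0.0, 0.677, 0.736, 0.0]
contact_force: [-0.2, -1.4, -1.2]
gripper_width: 0.999
[0.52780443 0.22698629 0.3098493 ]
[317.9372302  174.95919721]
```

View pics/w8.png

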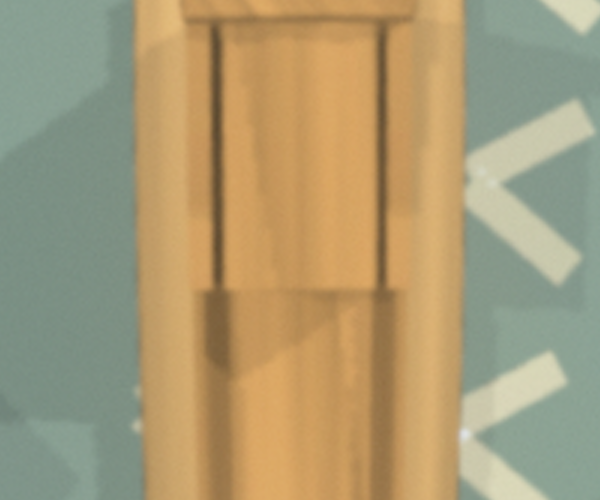

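The sleeve is centred between the cheeks. Its outer end and both cheek ends lie on one line (row ~290), and it meets the end plate at the top. Now I'll hand in.

```bash
python3 -c "
from h import *
p=cam('top')
for n in ['short_sleeve','card_box','jar','egg_cup','t_bar']:
  d=viewer.search_frame(p,n); print(n,[(round(e['score'],2),e['rect']) for e in d[:1]])
print(readout.get_obs()['t']); print(bot.hand_in())"
```

```text
short_sleeve [(0.58, [438.7, 277.1, 34.4, 24.1])]
card_box [(0.65, [321.1, 348.5, 58.8, 42.3])]
jar [(0.62, [195.6, 153.0, 39.2, 37.4])]
egg_cup [(0.57, [418.5, 150.9, 33.7, 37.1])]
t_bar [(0.87, [285.2, 122.8, 72.8, 69.8])]
18.75
the job is handed in; nothing more can be done
None
```

The job is done and handed in at 18.75 s. The short sleeve is in the tray, and the long sleeve is fully home on the spigot.

- **Order of work:** I put the short sleeve in the tray first. Then I laid the long sleeve in the channel, let go of it and pushed it home with the partly open fingertips on its outer end.
- **Fully home:** The sleeve stopped moving while the push force rose to about 18 N, so it reached a hard stop. The last wrist picture shows its outer end level with both cheek ends.
- **Everything else:** The final top view finds the short sleeve in the tray. The card box, jar and egg cup are within a few pixels of where they started, and the T-bar shows where the first picture had it. I never touched the pink look-alikes, but did not re-measure them. The gripper was open and well clear at hand-in.

No check failed. The first network outline of the T-bar landed on the stand by mistake, but the final one found it correctly.

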